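# Brake lever check on a used machine handlebar

## Robot

A 6-joint arm with a two-finger parallel gripper is mounted at the origin on the work surface. World frame = base frame: x ahead of the robot, y to its left, z up, the work surface at z = 0. Lengths are in m, angles in rad, forces in N, time in s.
With the tool pointing down it reaches from about 0.325 to 0.75 m from the base axis. Payload 7.6 kg.
Tool frame: the origin (TCP) lies midway between the tips of the shut fingers; the grasp point (between the pads) lies 19 mm behind it (manip.tcp_to_grasp is the distance from the TCP to the grasp point, in m); z points along the fingers, y is the direction in which the jaws open and shut (so a half turn about z gives the same grasp; the last joint's range is limited). The gripper opens to 85 mm and grips with 20 to 120 N. Pads are 22 mm wide; open, the fingers measure 114 mm over their backs; the gripper's body (76 mm by 85 mm) begins 54 mm behind the grasp point. The pads swing forward as they close: fully open they stand 13 mm farther back than shut.
Start: joints at [1.236, 0.052, 1.401, -0, 1.689, -0.07], TCP at [0.137, 0.507, 0.231] pointing down, gripper open.
Joint ranges: [-2.9, 2.9], [-0.91, 2.17], [0.12, 2.37], [-1.06, 4.2], [0.26, 2.73], [-2.93, 2.93]. Speed limits (rad/s): [2.57, 2.57, 3.01, 3.14, 3.14, 3.14].

## Interface

Orientations are given as a unit quaternion [x, y, z, w].
In Python, from cell import manip, vision gives the robot as it stands.
- The arm moves only by the tool send_rows, never from a script. Its argument "increments" is a list of rows, each a list of 3 entries, a list of its own where there are three numbers: the turn, a rotation vector about the world's x, y, z in degrees, then the shift along the world's x, y, z in mm, then the finger opening in mm, from 0 to 85.4. In form: [[[wx, wy, wz], [tx, ty, tz], grip], ...]. A call has 1 to 20 rows; each row is the pose to reach, as a shift and turn from the pose measured when the call began; what a row does not reach only later rows make up. A row lasts 1/10 s, in which the tool goes at most 50 mm and 8.59 degrees, less where a joint would pass 70% of its speed; a pose out of reach is approached as far as the arm can. A call with a gripper value outside its range is refused whole. The fingers move at their own pace and stop on an object; the grip force is fixed at half the most. Time passes only in rows, so rows that repeat a pose let the fingers close. It gives the time, the measured TCP pose, the force and the opening at its end, in the units of the state.
- manip.get_obs(): the state, without advancing time (a new reading comes with each control period).
- vision.read_camera(name): name is "scene" or "top" or "wrist"; returns the picture (384x512x3 uint8, red, green, blue); there is no depth.
- vision.camera_model(name): a dict with "vertical_fov" (degrees; the focal length in pixels is half the picture's height over the tangent of half this angle, whatever the lens; pixels are square), "cx", "cy" (the principal point, pixels), "rvec" (rotation vector, rad) and "tvec" (3), from world to camera coordinates, as OpenCV has them. Camera axes: x right, y down, z forward; pixel columns grow to the right and rows downward; lengths in m; the calibration is good to about 2 mm. A picture is of the moment at which its call begins: read the wrist's pose just before it. camera_model takes no time and is no camera call; for the wrist camera it gives the pose at the moment of the call.
- manip.sign_off(): hands the job in, once; it reports no verdict.
The state is a dict: "clock": time; "joint_positions": joint angles; "joint_vel": joint speeds; "effort": joint torques, N m; "tcp_pos": TCP position; "tool_rot": TCP orientation; "wrist_force": force on the tool from outside, world axes, zero at the start; "torque": the same for the moment, N m; "gripper_width": opening from 0.0 (shut) to 1.0 (fully open).
Only numpy, scipy, OpenCV 4.12 (cv2) and the standard library are available. Lean on these libraries where they do the work, as an engineer would, in place of code of your own. Each camera call takes 0.05 s, during which the arm holds its last target. There are 200 camera calls.

## Task

Check the red brake lever among the used machine parts: with the outside of the fingers only, press the red lever in towards its bar until it comes up firmly against its stop, well short of the bar, without forcing it, hold it there for a good second, then let it spring fully back out. Then press the green button on the grey tester box all the way down to log it as passed, and move clear. Do not pinch the lever or touch the rubber grip, leave the black throttle lever and the red button alone, and neither move nor lift any of the loose tools and things lying about.

Things in the scene. Friction and masses are not known exactly. Their poses are not given: they have to be found in the camera images.
- brake_stand: Fixed stand with the red brake lever: green base plate 130 x 200 mm (all sizes here in mm), a post at y = -85 (158 tall, tallest part), level bar 26 across along y from -120 to +110 (black rubber grip, 34 across, from -15), centre 130 above the table. Origin: centre of the plate's underside; z up; the lever hangs on the -x side and is pressed towards +x. Position and yaw vary; it may be the left or the right stand.
- brake (a joint): Brake lever angle, rad: 0 fully out, 0.28 at its rigid stop, about 20 mm short of the grip. Vertical hinge at x = -40, y = -55 in the stand's frame. Return spring: about 2 N at brake_press starts it, 5 N brings it to the stop.
- brake_hinge (a point): Hinge of the red lever. Its blade: 18 tall, 11 thick, from 10 to 115 along its length, an 18 ball at the end. Point on the hinge axis, 130 above the table; y runs to the free end, x is the way it is pressed; turns with the lever. At rest its y is turned 0.36 rad anticlockwise (from above) from the stand's y; pressing turns it clockwise.
- brake_press (a point): Point on the outer (-x) face of the red blade, mid-height (130 above the table), 85 along it from the hinge: a good place to press. Same axes as brake_hinge: its x axis is the press direction at that moment. It travels about 24 to the stop.
- throttle_stand: The same stand and bar with a black throttle lever in place of the red one. Same frame and sizes; position and yaw vary. Leave alone.
- throttle_press (a point): The matching point on the outer face of the black throttle lever, 130 above the table. That lever has no spring and stands at any angle; it must stay as it is.
- tester: Grey tester box, 110 (x) x 150 (y) x 80 tall, fixed, with a green and a red button on top, both 76 apart along y. Origin: centre of its underside on the table. Position and yaw vary.
- pass_button (a joint): Green button's travel in m: 0 up, 0.007 fully down. Springs back; fully down takes 5 N.
- pass_button_top (a point): Centre of the green button's top face (36 across), 103 above the table when up. Pressed straight down.
- reject_button (a joint): Red button's travel in m: 0 up, 0.007 fully down. Not to be pressed.
- reject_button_top (a point): Centre of the red button's top face (36 across).
- grinder_a: Loose angle grinder, orange, 325 x 62 x 72 tall, 2 kg, lying along its x axis; origin under it, on the table.
- grinder_b: Another loose grinder, the same shape.
- wrench: Loose steel wrench, 170 long, lying along its x axis.
- screwdriver: Loose yellow-handled screwdriver, 180 long, lying along its x axis.
- spray_can: Loose upright spray can, 54 across, 150 tall; origin under its base.
- flange: Loose dark steel disc, 115 across, 6 thick, flat on the table.

How it is judged:
On the way, in this order (a step that is already met when the one before it is completed fails the run):
1. the fingers hold the red lever against its stop (0.235 rad or more) for 0.7 s (value of joint brake above 0.235 rad and contact force between the fingers and brake above 2 N), for 0.7 s.
2. the red lever is let fully back out (value of joint brake below 0.04 rad), for 0.1 s.
3. the green button is pressed down (value of joint pass_button above 0.0055 m and contact force between the fingers and tester above 1 N), for 0.05 s.
At the end, for the whole second after the job is handed in: The red lever is back out (below 0.04 rad), both buttons are up (within 2 mm), the black lever's press point is within 8 mm and every loose tool within 25 mm of where it started (value of joint brake below 0.04 rad and value of joint each of pass_button, reject_button below 0.002 m and distance of throttle_press from where it was at the start of the episode below 0.008 m and distance of each of grinder_a, grinder_b, wrench, screwdriver, spray_can, flange from where it was at the start of the episode below 0.025 m); the robot touches nothing.
It fails at once if the red lever is forced (over 40 N) (contact force between the fingers and brake above 40 N).
It fails at once if the lever is pinched (its inner side is touched) or the rubber grip is touched (contact force between the fingers and brake_c3 above 1 N or contact force between any of the arm, the fingers and brake_stand_c5 above 1 N).
It fails at once if the red button is pressed (value of joint reject_button above 0.003 m).
It fails at once if the black throttle lever is moved (distance of throttle_press from where it was at the start of the episode above 0.008 m).
It fails at once if a loose tool is moved or lifted (distance of any of grinder_a, grinder_b, wrench, screwdriver, spray_can, flange from where it was at the start of the episode above 0.025 m).
It also fails if it takes over 58 s, if anything falls off the work surface, if the arm or the gripper's body presses on something with over 40 N, if the wrist force passes 120 N, or if a joint passes its speed limit or range.

## Working session

There is one attempt and no reset: what is moved stays moved. The work goes in short steps, Python scripts to look and compute and a tool call to move; the robot and the scene stay as the last step left them, time stands still between calls to the robot, and variables do not carry over. Pictures are saved under pics/ and viewed, about 8 in all and at most 12, crops included, and the job is handed in when it is done.

Besides the shell and the picture viewer there is one more tool, called after "Request:" as name(argument=value, ...) on one line, values as JSON. send_rows: Moves the arm, as the interface text tells. Its arguments: {"type":"object","properties":{"increments":{"type":"array","items":{"type":"array"}}},"required":["increments"]}

```bash
mkdir -p pics
cat > h.py <<'E'
import numpy as np, cv2
from cell import manip, vision
def cam(n):
    m=vision.camera_model(n); f=192/np.tan(np.radians(m["vertical_fov"])/2)
    R=cv2.Rodrigues(np.array(m["rvec"],float))[0]; t=np.array(m["tvec"],float)
    return f,m["cx"],m["cy"],R,t
def ray(c,u,v,z):
    f,cx,cy,R,t=c; o=-R.T@t; d=R.T@np.array([(u-cx)/f,(v-cy)/f,1])
    return o+d*(z-o[2])/d[2]
def proj(c,p):
    f,cx,cy,R,t=c; q=R@np.array(p)+t
    return q[0]/q[2]*f+cx,q[1]/q[2]*f+cy
E
python3 - <<'E'
from h import *
for n in("top","scene"):
    im=vision.read_camera(n); cv2.imwrite(f"pics/{n}0.png",im[:,:,::-1]); np.save(n+"0.npy",im)
    cv2.imwrite(f"pics/{n}0b.png",cv2.resize(im[:,:,::-1],(800,600),interpolation=cv2.INTER_CUBIC))
    c=cam(n); print(n,c[0],c[1:3],-c[3].T@c[4],vision.camera_model(n))
print(manip.get_obs())
E
```

```text
top 494.81332510986005 (266.45622203792016, 197.2617445869979) [ 0.23858471 -0.01394233  1.40675256] {'vertical_fov': 42.415008158679335, 'cx': 266.45622203792016, 'cy': 197.2617445869979, 'rvec': array([ 2.15712012, -2.01413481,  0.23531712]), 'tvec': array([-0.01981615,  0.5656313 ,  1.30986197])}
scene 443.9005274750106 (255.60185407393257, 188.77639449968467) [1.33078349 0.34492231 0.8301033 ] {'vertical_fov': 46.77979666911362, 'cx': 255.60185407393257, 'cy': 188.77639449968467, 'rvec': array([ 1.37916508,  2.0561011 , -0.97281646]), 'tvec': array([ 0.1852758 , -0.22166209,  1.57973617])}
{'clock': 0.1, 'joint_positions': array([ 1.23570401e+00,  5.27478399e-02,  1.40162108e+00, -6.25568451e-06,
        1.68864723e+00, -7.02979902e-02]), 'joint_vel': array([-0.00042728, -0.00280454, -0.00239531, -0.0007463 , -0.0008026 ,
        0.00053916]), 'effort': array([ 1.25905801e-03, -3.82576740e+01, -3.60989070e+01, -5.67674454e-05,
        4.69958686e-03,  4.49040715e-05]), 'tcp_pos': array([0.13728379, 0.50644094, 0.23057131]), 'tool_rot': array([ 1.32011033e-01,  9.91247991e-01, -6.97803341e-04, -1.40239450e-04]), 'wrist_force': array([-0.07032342,  1.23111282, -0.10275708]), 'torque': array([ 0.01851479, -0.02604624,  0.04144995]), 'gripper_width': 0.9997210280838651}
```

View pics/top0b.png

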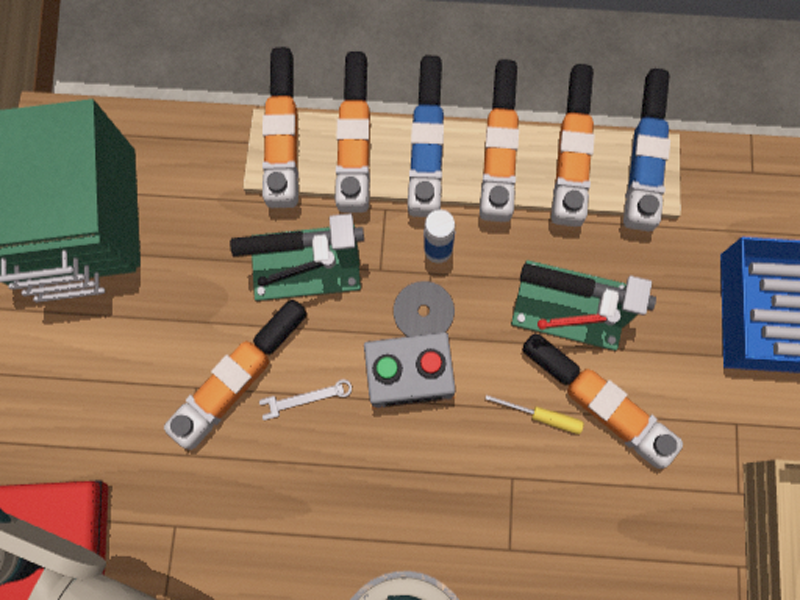

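View pics/scene0b.png

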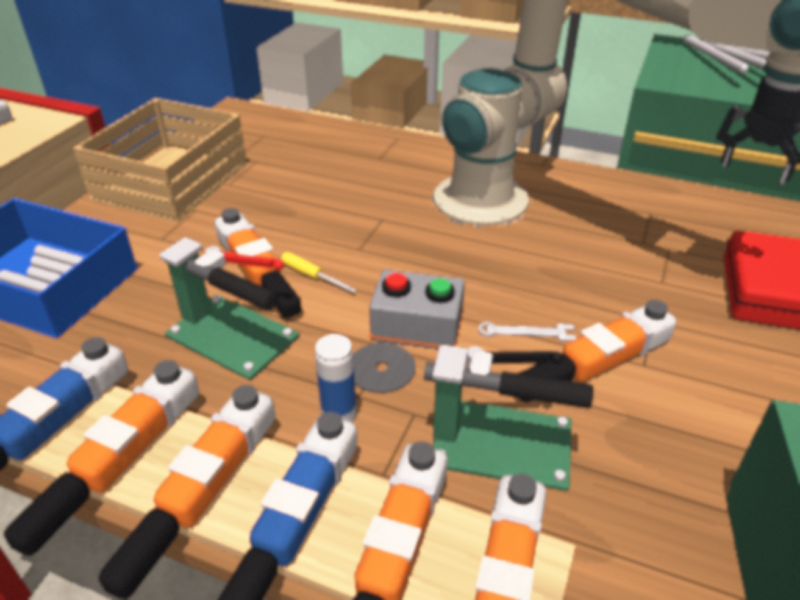

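The top view shows the red lever stand at right, around (580,305) in the 800x600 picture. Its ball is at (543,325) and the post cap at (638,295). The tester's green button is at (387,368) and the red one at (430,363). A grinder lies just robot-side of the red lever, at (525–680, 340–465).

Run:
```python
from h import *
def comps(n,lo,hi,amin=25,hues=None):
    im=np.load(n+"0.npy"); hsv=cv2.cvtColor(im,cv2.COLOR_RGB2HSV)
    m=cv2.inRange(hsv,lo,hi)
    if lo[0]==0: m|=cv2.inRange(hsv,(172,)+lo[1:],(180,)+hi[1:])
    k,l,s,c=cv2.connectedComponentsWithStats(m)
    return [(s[i],c[i],l==i) for i in range(1,k) if s[i][4]>=amin]
for n in("top","scene"):
    C=cam(n)
    print(n,"RED")
    for s,c,m in comps(n,(0,170,90),(4,255,255)):
        if s[4]>2500: continue
        print(s,c.round(1),[ray(C,*c,z).round(3) for z in(.103,.139)])
        if s[2]>1.8*s[3]:
            v,u=np.nonzero(m); 
            for e in (u.min(),u.max()):
                vv=v[abs(u-e)<=2].mean(); print("  end",e,vv,ray(C,e,vv,.13).round(4))
            cols=range(u.min()+6,u.max()-2,5)
            print("  ",[(x,v[u==x].min(),v[u==x].max()) for x in cols])
    print("GREEN")
    for s,c,m in comps(n,(55,90,40),(80,255,255)):
        if s[4]>4000: continue
        print(s,c.round(1),[ray(C,*c,z).round(3) for z in(.006,.103)])
C=cam("top")
im=np.load("top0.npy")[150:250,320:430,::-1]
cv2.imwrite("pics/crop1.png",cv2.resize(im,None,fx=6,fy=6,interpolation=cv2.INTER_CUBIC)[:600])
```

```text
top RED
[344 202  44   8 165] [365.  205.3] [array([ 0.553, -0.249,  0.103]), array([ 0.544, -0.242,  0.139])]
  end 344 207.0 [ 0.538  -0.1887  0.13  ]
  end 387 203.71428571428572 [ 0.5546 -0.3017  0.13  ]
   [(350, np.int64(207), np.int64(208)), (355, np.int64(205), np.int64(208)), (360, np.int64(204), np.int64(207)), (365, np.int64(204), np.int64(207)), (370, np.int64(203), np.int64(206)), (375, np.int64(203), np.int64(206)), (380, np.int64(202), np.int64(205))]
[269 228  13  11  33] [275.  234.6] [array([ 0.457, -0.012,  0.103]), array([ 0.451, -0.012,  0.139])]
[   0  308   64   45 1894] [ 35.8 324.9] [array([0.182, 0.584, 0.103]), array([0.183, 0.568, 0.139])]
[  0 364  28  20 284] [ 12.  375.7] [array([0.056, 0.621, 0.103]), array([0.061, 0.604, 0.139])]
GREEN
[169 159  61  31 554] [206.9 176.2] [array([0.633, 0.2  , 0.006]), array([0.605, 0.185, 0.103])]
[166 161  18   7  37] [174.5 162.8] [array([0.667, 0.3  , 0.006]), array([0.638, 0.278, 0.103])]
[162 165  24  17 107] [169.7 172.2] [array([0.638, 0.311, 0.006]), array([0.61 , 0.289, 0.103])]
[330 186  53  19 336] [349.6 1
[... 1436 characters left out ...]
 2.1 360.9] [array([ 1.119, -0.222,  0.103]), array([ 1.13 , -0.194,  0.139])]
GREEN
[467  77  10   9  58] [471.3  81.1] [array([-0.594,  0.526,  0.006]), array([-0.368,  0.505,  0.103])]
[509  85   3  12  26] [510.3  89.7] [array([-0.571,  0.674,  0.006]), array([-0.347,  0.635,  0.103])]
[473  88  26   9  93] [484.6  92.5] [array([-0.505,  0.578,  0.006]), array([-0.289,  0.551,  0.103])]
[ 108  171   82   70 2403] [143.6 209.9] [array([ 0.604, -0.288,  0.006]), array([ 0.689, -0.213,  0.103])]
[274 178  15  12 136] [281.3 183.7] [array([0.35 , 0.025, 0.006]), array([0.465, 0.063, 0.103])]
[ 279  246   85   66 3424] [319.2 280.9] [array([0.658, 0.23 , 0.006]), array([0.737, 0.244, 0.103])]
```

View pics/crop1.png

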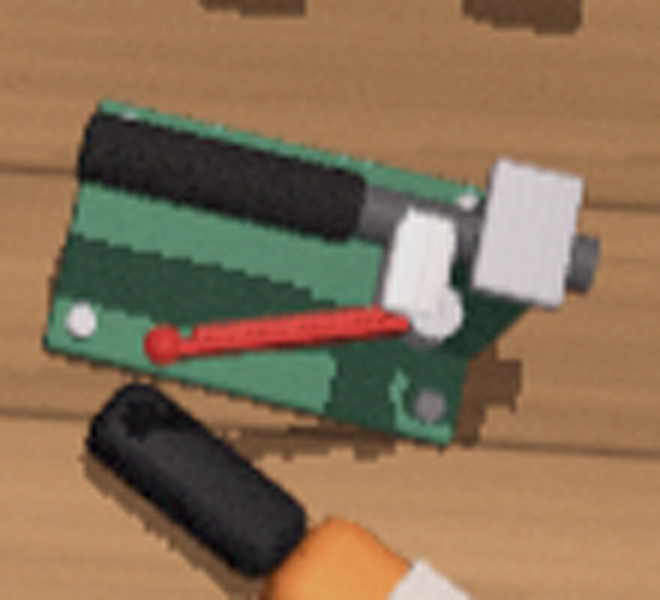

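The crop shows the ball at crop (163,345), which is px (347.2,207.5), and the hinge cap near (435,315), px (392.5,202.5). The bar tilts about 13° and the grinder's handle lies low on the robot side. I'll work out the press point from these.

Run:
```python
from h import *
C=cam("top")
b=ray(C,347.2,207.5,.13); h0=ray(C,392.5,202.5,.139)
# blade top edge centreline fit (blade top z=.139)
us=np.array([355,360,365,370,375,380]); vs=np.array([206.5,205.5,205.5,204.5,204.5,203.5])+0
P=np.array([ray(C,u,v,.137)[:2] for u,v in zip(us,vs)])
s=np.polyfit(P[:,1],P[:,0],1); print("yaw",np.arctan(-s[0]), "from ball",np.arctan2(-(b-h0)[0],(b-h0)[1]))
g1=ray(C,320+90/6,150+147/6,.145);g2=ray(C,320+355/6,150+208/6,.145)
print("bar yaw",np.arctan2(-(g1-g2)[0],(g1-g2)[1]),"len",np.linalg.norm(g1-g2))
print("ball",b,"hinge",h0,np.linalg.norm((b-h0)[:2]))
# post centre
pc=ray(C,320+530/6,150+233/6,.158); print("post",pc)
y=-0.23; R=lambda a:np.array([[np.cos(a),-np.sin(a)],[np.sin(a),np.cos(a)]])
o=pc[:2]-R(y)@[0,-.085]; h=o+R(y)@[-.04,-.055]; print("hinge via post",h)
for hh in(h,h0[:2]):
  for q in (0,.28):
    print(q,"press",hh+R(y+.36-q)@[-.0055,.085],"dir",R(y+.36-q)@[1,0],"ball",hh+R(y+.36-q)@[0,.115])
```

```text
yaw 0.17820436258497777 from ball 0.16448806047139986
bar yaw -0.1700019020024011 len 0.1188368733492556
ball [ 0.53722239 -0.19718292  0.13      ] hinge [ 0.55661696 -0.31402625  0.139     ] 0.11844202979746439
post [ 0.59124083 -0.35025469  0.158     ]
hinge via post [ 0.5591335  -0.31192559]
0 press [ 0.54266101 -0.22835582] dir [0.99156189 0.12963414] ball [ 0.54422558 -0.19789598]
0.28 press [ 0.5663975  -0.22705814] dir [ 0.98877108 -0.14943813] ball [ 0.57631889 -0.19821692]
0 press [ 0.54014446 -0.23045648] dir [0.99156189 0.12963414] ball [ 0.54170903 -0.19999664]
0.28 press [ 0.56388096 -0.2291588 ] dir [ 0.98877108 -0.14943813] ball [ 0.57380234 -0.20031758]
```

Request:
send_rows(increments=[[[0, 0, 4], [0, 0, 10], 0], [[0, 0, 8], [20, -30, 15], 0], [[0, 0, 15], [60, -70, 15], 0], [[0, 0, 15], [100, -110, 15], 0], [[0, 0, 15], [140, -160, 15], 0], [[0, 0, 15], [180, -210, 15], 0], [[0, 0, 15], [220, -260, 15], 0], [[0, 0, 15], [250, -310, 15], 0], [[0, 0, 15], [280, -350, 15], 0], [[0, 0, 15], [310, -390, 15], 0], [[0, 0, 15], [330, -430, 15], 0], [[0, 0, 15], [340, -470, 15], 0], [[0, 0, 15], [340, -510, 15], 0], [[0, 0, 15], [340, -550, 15], 0], [[0, 0, 15], [340, -590, 15], 0], [[0, 0, 15], [340, -630, 15], 0], [[0, 0, 15], [340, -670, 15], 0], [[0, 0, 15], [340, -710, 15], 0], [[0, 0, 15], [340, -731, 15], 0], [[0, 0, 15], [340, -731, 15], 0]])

```text
clock: 2.1
tcp_pos: [0.4766, -0.2269, 0.2446]
tool_rot: [0.003, 1.0, -0.0, -0.001]
wrist_force: [0.0, 0.6, -0.1]
gripper_width: 0.003
```

Request:
send_rows(increments=[[[0, 0, 0], [5, -2, -40], 0], [[0, 0, 0], [10, -2, -80], 0], [[0, 0, 0], [15, -2, -110], 0], [[0, 0, 0], [20, -2, -126], 0], [[0, 0, 0], [20, -2, -126], 0], [[0, 0, 0], [20, -2, -126], 0]])

```text
clock: 2.7
tcp_pos: [0.4973, -0.2287, 0.12]
tool_rot: [0.003, 1.0, -0.001, -0.0]
wrist_force: [-0.2, -0.1, 0.4]
gripper_width: 0.002
```

Run:
```python
from h import *
a=vision.read_camera("wrist"); t=vision.read_camera("scene")
t=cv2.resize(t[110:230,90:250],(512,384),interpolation=cv2.INTER_CUBIC)
cv2.imwrite("pics/w1.png",cv2.resize(np.hstack([a,t]),(800,300))[:,:,::-1])
o=manip.get_obs(); print(o["tcp_pos"],o["wrist_force"])
```

```text
[ 0.49753157 -0.22921421  0.12087307] [ 0.1953519  -0.22402873  0.19875744]
```

View pics/w1.png

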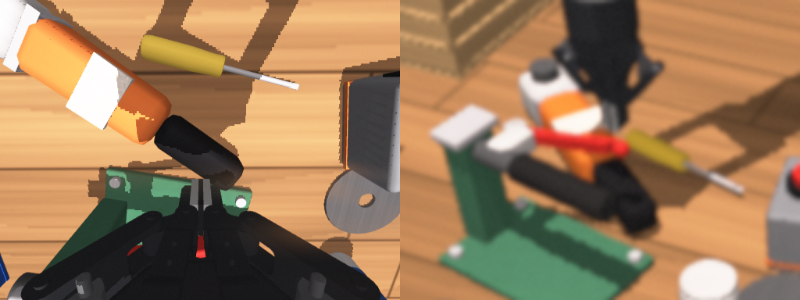

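The fingers are outside the lever (robot side) and at blade height. The red blade is just beyond the finger at wrist-view (200,248), with clearance all round. Now I'll move in slowly.

Request:
send_rows(increments=[[[0, 0, 0], [8, -1, -4], 0], [[0, 0, 0], [16, -1, -4], 0], [[0, 0, 0], [22, -1, -4], 0], [[0, 0, 0], [26, -1, -4], 0], [[0, 0, 0], [30, -1, -4], 0], [[0, 0, 0], [33, -1, -4], 0], [[0, 0, 0], [36, -1, -4], 0], [[0, 0, 0], [36, -1, -4], 0]])

```text
clock: 3.6
tcp_pos: [0.5335, -0.23, 0.1166]
tool_rot: [0.003, 1.0, -0.001, 0.0]
wrist_force: [-3.0, 0.9, 0.7]
gripper_width: 0.003
```

Request:
send_rows(increments=[[[0, 0, 0], [2, 0, 0], 0], [[0, 0, 0], [4, 0, 0], 0], [[0, 0, 0], [6, 0, 0], 0], [[0, 0, 0], [8, 0, 0], 0], [[0, 0, 0], [8, 0, 0], 0]])

```text
clock: 4.1
tcp_pos: [0.5416, -0.2298, 0.1165]
tool_rot: [0.003, 1.0, -0.001, 0.0]
wrist_force: [-3.3, 3.9, 1.7]
gripper_width: -0.0
```

Request:
send_rows(increments=[[[0, 0, 0], [1, 0, 0], 0], [[0, 0, 0], [2, 0, 0], 0], [[0, 0, 0], [3, 0, 0], 0], [[0, 0, 0], [4, 0, 0], 0], [[0, 0, 0], [4, 0, 0], 0]])

```text
clock: 4.6
tcp_pos: [0.5456, -0.2297, 0.1165]
tool_rot: [0.003, 1.0, -0.001, -0.0]
wrist_force: [-4.4, 3.8, 1.3]
gripper_width: -0.001
```

Request:
send_rows(increments=[[[0, 0, 0], [1, 0, 0], 0], [[0, 0, 0], [2, 0, 0], 0], [[0, 0, 0], [2, 0, 0], 0]])

```text
clock: 4.9
tcp_pos: [0.5475, -0.2296, 0.1165]
tool_rot: [0.003, 1.0, -0.001, -0.0]
wrist_force: [-4.3, 4.3, 1.6]
gripper_width: -0.002
```

Request:
send_rows(increments=[[[0, 0, 0], [1, 0, 0], 0], [[0, 0, 0], [2, 0, 0], 0], [[0, 0, 0], [2, 0, 0], 0]])

```text
clock: 5.2
tcp_pos: [0.5493, -0.2296, 0.1165]
tool_rot: [0.003, 1.0, -0.001, -0.001]
wrist_force: [-5.0, 2.9, 2.0]
gripper_width: -0.003
```

Request:
send_rows(increments=[[[0, 0, 0], [1, 0, 0], 0], [[0, 0, 0], [1, 0, 0], 0]])

```text
clock: 5.4
tcp_pos: [0.5501, -0.2296, 0.1165]
tool_rot: [0.003, 1.0, -0.001, -0.001]
wrist_force: [-5.0, 2.7, 1.4]
gripper_width: -0.0
```

Request:
send_rows(increments=[[[0, 0, 0], [1, 0, 0], 0], [[0, 0, 0], [1, 0, 0], 0]])

```text
clock: 5.6
tcp_pos: [0.5509, -0.2296, 0.1165]
tool_rot: [0.003, 1.0, -0.001, -0.001]
wrist_force: [-6.2, 2.6, 2.1]
gripper_width: -0.003
```

Request:
send_rows(increments=[[[0, 0, 0], [1, 0, 0], 0], [[0, 0, 0], [1, 0, 0], 0]])

```text
clock: 5.8
tcp_pos: [0.5513, -0.2296, 0.1165]
tool_rot: [0.003, 1.0, -0.0, -0.002]
wrist_force: [-8.0, 3.5, 2.9]
gripper_width: -0.002
```

Motion is stalling and the force is rising, so this is the stop. I'll firm up a little and hold.

Request:
send_rows(increments=[[[0, 0, 0], [1, 0, 0], 0], [[0, 0, 0], [2, 0, 0], 0], [[0, 0, 0], [2, 0, 0], 0]])

```text
clock: 6.1
tcp_pos: [0.5516, -0.2296, 0.1165]
tool_rot: [0.004, 1.0, 0.0, -0.005]
wrist_force: [-13.4, 4.2, 5.9]
gripper_width: 0.001
```

Request:
send_rows(increments=[[[0, 0, 0], [2, 0, 0], 0], [[0, 0, 0], [2, 0, 0], 0], [[0, 0, 0], [2, 0, 0], 0], [[0, 0, 0], [2, 0, 0], 0], [[0, 0, 0], [2, 0, 0], 0], [[0, 0, 0], [2, 0, 0], 0], [[0, 0, 0], [2, 0, 0], 0], [[0, 0, 0], [2, 0, 0], 0], [[0, 0, 0], [2, 0, 0], 0], [[0, 0, 0], [2, 0, 0], 0], [[0, 0, 0], [2, 0, 0], 0], [[0, 0, 0], [2, 0, 0], 0], [[0, 0, 0], [2, 0, 0], 0]])

```text
clock: 7.4
tcp_pos: [0.5517, -0.2296, 0.1165]
tool_rot: [0.004, 1.0, 0.0, -0.007]
wrist_force: [-15.1, 4.6, 6.4]
gripper_width: 0.001
```

Run:
```python
from h import *
t=vision.read_camera("scene"); u=vision.read_camera("top")
t=cv2.resize(t[110:230,90:250],(512,384),interpolation=cv2.INTER_CUBIC)
u=cv2.resize(u[150:240,310:430],(512,384),interpolation=cv2.INTER_CUBIC)
cv2.imwrite("pics/w2.png",cv2.resize(np.hstack([u,t]),(800,300))[:,:,::-1])
o=manip.get_obs(); print(o["tcp_pos"],o["wrist_force"])
```

```text
[ 0.5516737  -0.22958506  0.11650785] [-15.21188377   4.53195582   6.24425854]
```

View pics/w2.png

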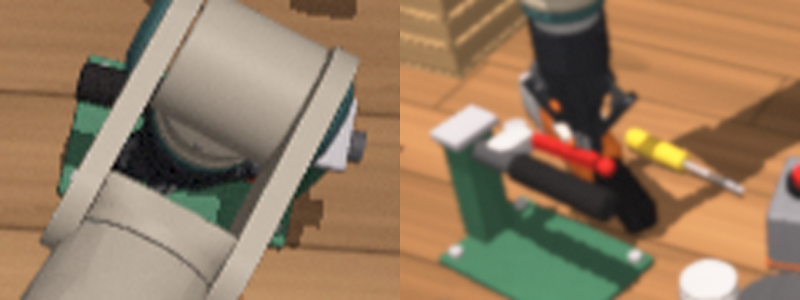

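The scene crop shows the lever, ball at (605,167), pressed in close to parallel with the bar and short of the grip. Force is steady at about 15 N with no motion, so it is at the stop. I'll release it, rise and move to the green button.

Request:
send_rows(increments=[[[0, 0, 0], [-3, 0, 0], 0], [[0, 0, 0], [-8, 0, 0], 0], [[0, 0, 0], [-14, 0, 0], 0], [[0, 0, 0], [-20, 0, 0], 0], [[0, 0, 0], [-28, 0, 0], 0], [[0, 0, 0], [-38, 0, 0], 0], [[0, 0, 0], [-48, 0, 0], 0], [[0, 0, 0], [-54, 0, 0], 0], [[0, 0, 0], [-54, 0, 20], 0], [[0, 0, 0], [-54, 0, 60], 0], [[0, 0, 0], [-60, 20, 95], 0], [[0, 0, 0], [-70, 60, 95], 0], [[0, 0, 0], [-80, 110, 95], 0], [[0, 0, 0], [-90, 155, 95], 0], [[0, 0, 0], [-100, 200, 95], 0], [[0, 0, 0], [-100, 240, 95], 0], [[0, 0, 0], [-100, 270, 95], 0], [[0, 0, 0], [-100, 291, 95], 0], [[0, 0, 0], [-100, 291, 95], 0], [[0, 0, 0], [-100, 291, 95], 0]])

```text
clock: 9.5
tcp_pos: [0.4515, 0.0612, 0.2115]
tool_rot: [0.004, 1.0, 0.0, -0.007]
wrist_force: [-0.0, -0.5, 0.7]
gripper_width: 0.001
```

Run:
```python
from h import *
a=vision.read_camera("wrist"); t=vision.read_camera("top")
t=cv2.resize(t[150:255,220:410],(694,384),interpolation=cv2.INTER_CUBIC)
cv2.imwrite("pics/w3.png",cv2.resize(np.hstack([a,t]),(800,255))[:,:,::-1])
C=cam("wrist")
hsv=cv2.cvtColor(a,cv2.COLOR_RGB2HSV)
for lo,hi in(((55,100,60),(80,255,255)),((0,170,90),(5,255,255))):
    k,l,s,c=cv2.connectedComponentsWithStats(cv2.inRange(hsv,lo,hi))
    for i in range(1,k):
        if s[i][4]>150: print(s[i],c[i].round(1),ray(C,*c[i],.103).round(4))
o=manip.get_obs(); print(o["tcp_pos"],o["wrist_force"])
```

```text
[ 238  170   36   36 1003] [255.7 187.9] [0.4504 0.0601 0.103 ]
[   0  228  108   88 7164] [ 52.3 272.6] [ 0.5449 -0.1633  0.103 ]
[347 259  70  22 695] [378.4 268.5] [0.5435 0.1927 0.103 ]
[391 304  30  17 162] [405.9 312. ] [0.602  0.2318 0.103 ]
[166 185  36  34 916] [182.6 201.9] [ 0.4642 -0.0132  0.103 ]
[0.45166591 0.06053225 0.21147863] [-0.01499941 -0.63508601  0.36964192]
```

View pics/w3.png

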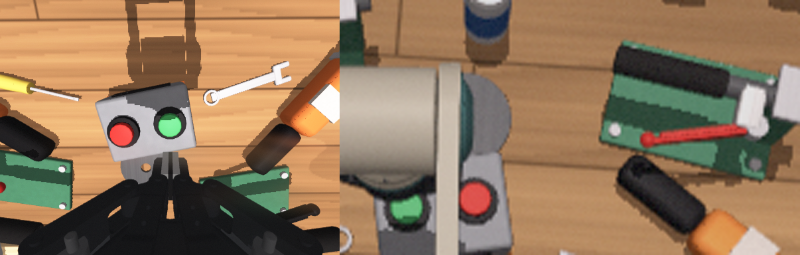

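The lever is back out at its original place. Wrist-view red centre is (183,202) and green is (256,188), at world (0.450, 0.060), right under the TCP. I'll press down.

Request:
send_rows(increments=[[[0, 0, 0], [-1, 0, -40], 0], [[0, 0, 0], [-1, 0, -80], 0], [[0, 0, 0], [-1, 0, -100], 0], [[0, 0, 0], [-1, 0, -106], 0], [[0, 0, 0], [-1, 0, -109], 0], [[0, 0, 0], [-1, 0, -112], 0], [[0, 0, 0], [-1, 0, -114], 0], [[0, 0, 0], [-1, 0, -114], 0]])

```text
clock: 10.4
tcp_pos: [0.4516, 0.0602, 0.0986]
tool_rot: [0.005, 1.0, 0.0, -0.006]
wrist_force: [-0.1, -2.6, 4.1]
gripper_width: -0.001
```

Request:
send_rows(increments=[[[0, 0, 0], [0, 0, -2], 0], [[0, 0, 0], [0, 0, -3], 0], [[0, 0, 0], [0, 0, -3], 0]])

```text
clock: 10.7
tcp_pos: [0.4519, 0.0602, 0.096]
tool_rot: [0.005, 1.0, 0.0, -0.005]
wrist_force: [-1.0, -1.1, 4.9]
gripper_width: -0.001
```

Request:
send_rows(increments=[[[0, 0, 0], [0, 0, -2], 0], [[0, 0, 0], [0, 0, -3], 0], [[0, 0, 0], [0, 0, -3], 0]])

```text
clock: 11.0
tcp_pos: [0.452, 0.0602, 0.0957]
tool_rot: [0.005, 1.0, -0.0, -0.005]
wrist_force: [-12.3, -2.7, 22.2]
gripper_width: -0.001
```

The button has bottomed: 22 N with no further travel. I'll lift clear.

Request:
send_rows(increments=[[[0, 0, 0], [0, 0, 0], 0], [[0, 0, 0], [0, 0, 10], 0], [[0, 0, 0], [0, 0, 40], 0], [[0, 0, 0], [0, 0, 80], 0], [[0, 0, 0], [0, 0, 120], 0], [[0, 0, 0], [-30, 0, 150], 0], [[0, 0, 0], [-60, 0, 160], 0], [[0, 0, 0], [-80, 0, 160], 0], [[0, 0, 0], [-80, 0, 160], 0], [[0, 0, 0], [-80, 0, 160], 0]])

```text
clock: 12.0
tcp_pos: [0.3722, 0.0604, 0.2558]
tool_rot: [0.004, 1.0, 0.0, -0.005]
wrist_force: [0.4, -0.3, -0.4]
gripper_width: -0.001
```

Run:
```python
from h import *
t=vision.read_camera("scene"); u=vision.read_camera("top")
for n,b in(("scene",t),("top",u)):
    d=cv2.absdiff(b,np.load(n+"0.npy")).max(2); m=np.uint8(d>40)*255
    k,l,s,c=cv2.connectedComponentsWithStats(m)
    print(n,[list(map(int,x)) for x in s[1:] if x[4]>30])
cv2.imwrite("pics/w4.png",cv2.resize(np.hstack([u,t]),(800,300))[:,:,::-1])
o=manip.get_obs(); print(o["clock"],o["tcp_pos"],o["wrist_force"])
```

```text
scene [[269, 0, 8, 6, 38], [268, 0, 67, 121, 3449], [347, 0, 12, 42, 274], [335, 0, 54, 120, 2827], [396, 0, 116, 45, 1416], [432, 0, 12, 4, 32], [325, 15, 24, 34, 362], [501, 43, 11, 5, 36], [490, 46, 13, 8, 41], [459, 50, 53, 68, 1539], [303, 87, 8, 10, 41], [331, 87, 8, 11, 45], [346, 91, 6, 9, 43], [337, 108, 10, 11, 78], [274, 120, 92, 67, 2101], [368, 121, 98, 57, 1878], [469, 147, 20, 18, 166]]
top [[193, 212, 81, 172, 8949], [0, 325, 137, 59, 3538]]
12.1 [0.37246118 0.06026851 0.25533587] [-0.33239152  0.81203296 -1.27894403]
```

View pics/w4.png

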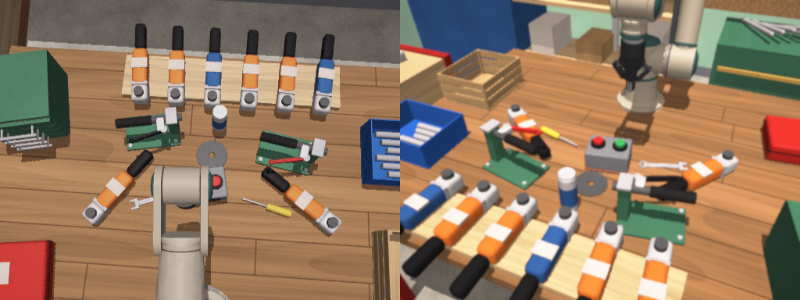

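The picture differs from the start only at the arm and its shadow. The lever is out, both buttons are up and the tools haven't moved. Handing in.

```bash
python3 -c "
from cell import manip
print(manip.sign_off())"
```

```text
the job is handed in; nothing more can be done
None
```

The brake lever check is done and handed in at about 12 s of the 58 s allowed; the hand-in reports no verdict.

- **Red lever:** I pressed it from outside with the shut fingers until it came up firmly against its stop. It was held there for about 1.3 s at roughly 15 N (limit 40 N). It stopped after about 24 mm of travel, and the picture showed it short of the grip. After release, the top view showed it back fully out.
- **Green button:** I pressed it until it bottomed at about 22 N, then moved up and clear. The tool's force reading was close to zero afterwards.
- **Everything else:** comparing the final pictures with those from the start, the only changes were the arm and its shadow. The wrench was partly hidden by the arm in the top view but looked in place in the scene view. The black lever, red button and loose tools looked undisturbed.

The lever angle and button travel were not read directly. I inferred both from the force, the travel and the pictures. The only disagreement was the bar's yaw: about -0.17 rad from the grip's edges against about -0.19 from the lever's line, too small to matter.

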